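# Clamp a printed test bar with the fine knob

### The job

Slide the orange test bar into the channel of the blue gauge, under its raised foot, until it is fully home against the stop. Then turn only the small red inner knob clockwise to bring the foot down until you feel it bite and it holds the bar with a light but definite pressure (about 6 N; over 20 N would dent the print), and let go. Do not disturb the black outer knob, and leave everything else on the table where it is.

Things in the scene. Friction and masses are not known exactly. Their poses are not given: they have to be found in the camera images.
- test_bar: Loose orange printed bar, 130 x 24 x 14 mm (its x, y, z), about 50 g. It lies flat on the table, left or right of the gauge. Origin: centre of its underside; x along its length. Either end may go in first.
- gauge: Blue bench gauge, fixed. Origin: table level, under the common vertical axis of foot and both knobs. -x: open front where the bar enters; +x: column, from x = 47 mm back. Grey base 130 mm wide, 12 mm high, x = -70 to 100 mm. A head 56 mm wide overhangs the channel from x = -30 mm back, underside 75 mm, top 100 mm above the table. Under it hangs the foot: black, round, 18 mm diameter.
- stop (a point): Point on the channel floor at the face of the steel end stop, mid width, 18 mm behind the knob axis. x points inward (the way the bar slides in), z up. When home the bar's end touches this face, the bar's centre is 65 mm in front of this point and its front 42 mm overhangs the floor freely.
- anvil: Aluminium channel table on the gauge, origin on the knob axis, under it; x as the gauge's. Its floor, 28 to 33 mm above the work table (differs each time), is 70 mm wide and runs from 88 mm in front of the stop to the stop. Two rails, 8 mm high and 29 mm apart, reach 48 mm out from the stop, then flare for 20 mm to about 42 mm apart.
- fine_knob (a joint): Angle q of the red inner knob, rad, clockwise from above, 0 to 1.5, starting at 0.1 to 0.35; the grip bar is turned by -q from the gauge's x. It lowers the foot 20 mm per rad; at q = 0 the foot's underside is 60 to 66 mm above the table (differs each time). On the bar its force grows by some 6 N per 0.02 rad. Friction 0.12 N m, plus 0.02 N m per N of foot force; left alone it holds about 6 N.
- fine_grip (a point): Centre of the top of the red inner knob, on the axis, 145 mm above the table. The knob is an upright grip bar 30 mm long (this point's x), 11 mm wide (y), 25 mm tall, on a 3 mm disc of 26 mm diameter that sits 2 mm above the black outer knob. A white line on top marks its -x half.
- coarse_knob (a joint): Angle of the black outer knob, rad, clockwise from above; starts anywhere from -1 to 1. It turns at a touch (0.012 N m).
- coarse_mark (a point): White index mark at the rim of the black outer knob's top face, 26 mm from the axis. The outer knob is 56 mm in diameter and 15 mm high; its top face is 116 mm above the table, 29 mm below the top of the red knob.
- module: Loose grey electronics module, 75 x 45 x 30 mm; origin under its centre. Bystander, on the other side of the gauge from the orange bar.
- blue_bar: Loose blue bar 110 x 20 x 10 mm; origin under its centre. Bystander.
- bracket: Loose green angle bracket 60 x 35 x 40 mm. Bystander.
- screwdriver: Loose screwdriver, 170 mm long. Bystander.
- glue_jar: Loose jar, 52 mm diameter, 75 mm high. Bystander.
Mind the look-alikes: they are no part of the job. Of the things that look like the test_bar, take the one that is farthest from the robot's base at the start. What is shaped like the gauge but green is not meant.

How it is judged:
By the outcome, as a careful person would: the job done as asked, in the order asked, and still so for the second after the job is handed in, with the robot touching nothing.
It also fails if it takes over 69 s, if anything falls off the work surface, if the arm or the gripper's body presses on something with over 40 N, if the wrist force passes 120 N, or if a joint passes its speed limit or range.

### The arm

A 7-joint arm with a two-finger parallel gripper is mounted at the origin on the work surface. World frame = base frame: x ahead of the robot, y to its left, z up, the work surface at z = 0. Lengths are in m, angles in rad, forces in N, time in s.
With the tool pointing down it reaches from about 0.4 to 0.85 m from the base axis. Payload 10.4 kg.
Tool frame: the origin (TCP) lies at the very end of the fingers, on their centre line; the grasp point (between the pads) lies r.tcp_to_grasp behind it (r.tcp_to_grasp is the distance from the TCP to the grasp point, in m); z points along the fingers, y is the line along which they close (so a half turn about z gives the same grasp; the last joint's range is limited). The gripper opens to 87 mm and grips with 3 to 60 N. Pads are 19 mm wide; open, the fingers measure 117 mm over their backs; the gripper's body (75 mm by 190 mm) begins 51 mm behind the grasp point.
Start: joints at [1.233, 0.332, -0.065, 1.46, 0.022, 1.35, -0.088], TCP at [0.194, -0.594, 0.223] pointing down, gripper open.
Joint ranges: [-2.6, 2.6], [-0.5, 2.12], [-1.47, 1.34], [0.16, 2.42], [-1.27, 4.41], [0.06, 2.06], [-2.6, 2.6]. Speed limits (rad/s): [2.22, 2.22, 2.79, 2.79, 3.14, 3.14, 3.14].

### API

Orientations are given as a unit quaternion [x, y, z, w].
In Python, from bench import monitor, cams, ticket, r gives the robot as it stands.
- The arm moves only by the shell command python3 -m crank 'ROWS' [OPENING] [FORCE]. ROWS is a JSON object whose one key "steps" holds a list of rows, each a list of 2 entries, a list of its own where there are three numbers: the shift along the world's x, y, z in units of 25 mm (1.0 is 25 mm), then the turn, a rotation vector about the world's x, y, z in units of 5 degrees (1.0 is 5 degrees). In form: {"steps": [[[x, y, z], [ax, ay, az]], ...]}. A call has 1 to 10 rows; each row shifts and turns the commanded pose from where the row before left it; what a row does not reach is not made up. A row lasts 1/12 s, in which the tool goes at most 41.7 mm and 7.16 degrees, less where a joint would pass 70% of its speed; a pose out of reach is approached as far as the arm can. A call is refused whole if a number of a shift passes 1 or a number of a turn 1, either way. A call with a gripper value outside its range is refused whole. OPENING is the finger opening in mm, from 0 to 87, set as the call begins (- or left out, the last holds). The fingers move at their own pace and stop on an object; FORCE is the grip in N (left out, the last holds). Time passes only in rows, so rows that do not move let the fingers close. It gives the time, the measured TCP pose, the force, the opening and the grip force at its end, in the units of the state.
- monitor.read_state(): the state, without advancing time (a new reading comes with each control period).
- cams.camera(name): name is "scene" or "top" or "wrist"; returns a dict with "pixels" (480x640x3 uint8, blue, green, red), "z_map" (480x640 float32, m along the optical axis (not along the pixel's ray), 0 where there is no reading), "vfov" (degrees; the focal length in pixels is half the picture's height over the tangent of half this angle, whatever the lens; pixels are square), "cx", "cy" (the principal point, pixels), "k1" (the pictures are not rectified: a ray, as slopes to the right and down, at radius r is drawn at 1 + k1 r^2 times it, then the intrinsics apply), "T" (4x4, takes a point from camera to world coordinates). Camera axes: x right, y up, looking along -z (the intrinsics and any distortion apply to the point x, -y, -z); pixel columns grow to the right and rows downward; lengths in m; the calibration is good to about 2 mm. A picture is of the moment at which its call begins.
- ticket.close_job(): hands the job in; it is judged then, once.
The state is a dict: "time": time; "joint_positions": joint angles; "joint_vel": joint speeds; "joint_torque": joint torques, N m; "ee_pos": TCP position; "eef_rot": TCP orientation; "ft_force": force on the tool from outside, world axes, zero at the start; "torque": the same for the moment, N m; "width": finger opening in m; "grip_force": force on a finger pad.
Only numpy, scipy, OpenCV 4.12 (cv2) and the standard library are available. Lean on these libraries where they do the work, as an engineer would, in place of code of your own. Each camera call takes 0.05 s, during which the arm holds its last target. There are 200 camera calls.

## Working session

There is one attempt and no reset: what is moved stays moved. The work goes in short steps, Python scripts to look and compute and a shell command to move; the robot and the scene stay as the last step left them, time stands still between calls to the robot, and variables do not carry over. Pictures are saved under pics/ and viewed, at most 10 in all, crops included, and the job is handed in when it is done.

```bash
ls; mkdir -p pics
cat > h.py <<'E'
import numpy as np, cv2
from bench import monitor, cams, ticket, r
def cam(n):
    c=cams.camera(n); c['f']=240/np.tan(np.radians(c['vfov'])/2); return c
def K(c): return np.array([[c['f'],0,c['cx']],[0,c['f'],c['cy']],[0,0,1.]])
def rays(c,uv):
    uv=np.asarray(uv,float).reshape(-1,1,2)
    p=cv2.undistortPoints(uv,K(c),np.array([c['k1'],0,0,0.])).reshape(-1,2)
    d=np.c_[p[:,0],-p[:,1],-np.ones(len(p))]
    T=np.array(c['T']); return T[:3,3], d@T[:3,:3].T
def onz(c,uv,z):
    o,d=rays(c,uv); return o+d*((z-o[2])/d[:,2])[:,None]
def depthpts(c,uv):
    uv=np.asarray(uv).reshape(-1,2); z=c['z_map'][uv[:,1].astype(int),uv[:,0].astype(int)]
    o,d=rays(c,uv); return o+d*z[:,None]
E
python3 - <<'E'
from h import *
for n in ("scene","top"):
    c=cam(n); cv2.imwrite(f'pics/{n}1.png',c['pixels']); print(n,c['vfov'],c['k1'],np.round(c['T'],3).tolist())
    np.save(f'/tmp/{n}1.npy',c,allow_pickle=True)
s=monitor.read_state(); print(s, r.tcp_to_grasp)
E
```

```text
pics
scene 54.63203342124322 -0.06005952042260569 [[-0.338, -0.671, 0.66, 1.359], [0.941, -0.225, 0.253, 0.343], [-0.021, 0.706, 0.708, 1.022], [0.0, 0.0, 0.0, 1.0]]
top 44.88230425325897 -0.023636452271865505 [[0.011, 0.995, -0.103, 0.377], [-1.0, 0.012, 0.008, 0.007], [0.009, 0.103, 0.995, 1.394], [0.0, 0.0, 0.0, 1.0]]
{'time': 0.1, 'joint_positions': array([ 1.23342527,  0.33277831, -0.06468349,  1.46083161,  0.02163536,
        1.34990476, -0.08848789]), 'joint_vel': array([ 0.00043827, -0.00235129, -0.00019961, -0.00137305,  0.00164137,
        0.00032785, -0.00064723]), 'joint_torque': array([ 2.08134181e-03, -6.24550867e+01,  2.51723255e-02, -3.90715599e+01,
       -6.14098250e-02,  3.65737639e-02,  1.02298287e-05]), 'ee_pos': array([ 0.19337172, -0.59398132,  0.22186472]), 'eef_rot': array([ 9.87638458e-01,  1.56747890e-01, -1.42774864e-04, -5.96098497e-04]), 'ft_force': array([ 0.24674105, -0.49392947, -0.19417882]), 'torque': array([-0.00726822, -0.08923902,  0.06991559]), 'grip_force': 0.0, 'width': 0.0870332390940766} 0.0187
```

View pics/scene1.png

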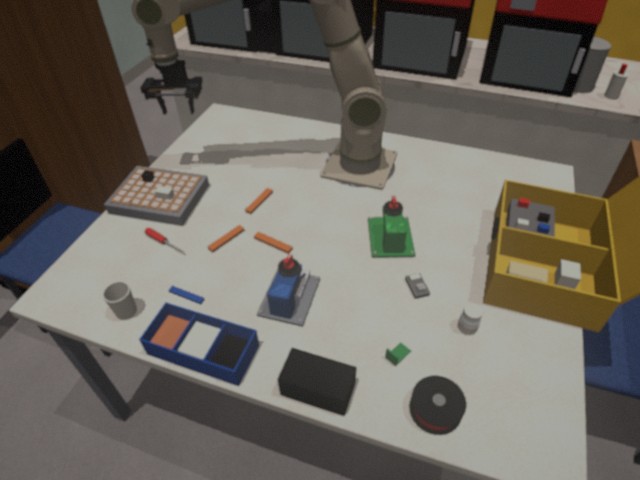

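View pics/top1.png

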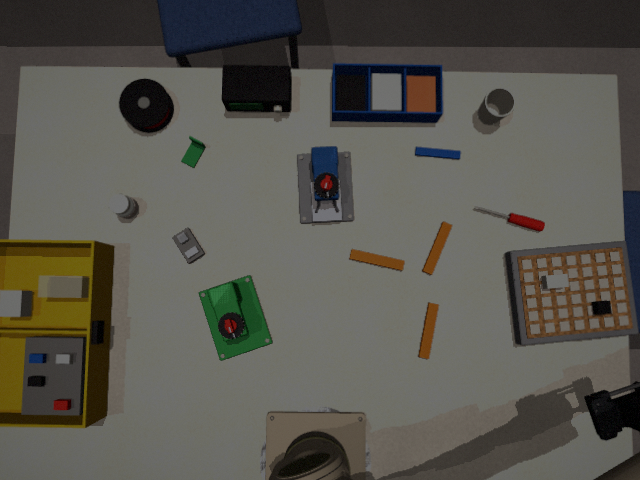

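Top view: blue gauge at about (326,186), with its open front facing down in the picture, towards the robot. The green look-alike is at (235,318). Orange candidates are at (377,260), (437,248) and (429,331), plus the orange tray compartment at (421,95). I'll measure these and pick the bar farthest from the base.

Run:
```python
from h import *
c=np.load('/tmp/top1.npy',allow_pickle=True).item()
im=c['pixels']; hsv=cv2.cvtColor(im,cv2.COLOR_BGR2HSV)
def blobs(lo,hi,amin,z):
    m=cv2.inRange(hsv,lo,hi); cs,_=cv2.findContours(m,cv2.RETR_EXTERNAL,cv2.CHAIN_APPROX_NONE)
    for k in cs:
        if cv2.contourArea(k)<amin: continue
        P=onz(c,k.reshape(-1,2),z)[:,:2]*1000
        (x,y),(w,h),a=cv2.minAreaRect(P.astype(np.float32))
        b=cv2.boxPoints(((x,y),(w,h),a)); e=b[1]-b[0] if np.linalg.norm(b[1]-b[0])>np.linalg.norm(b[2]-b[1]) else b[2]-b[1]
        print(k.reshape(-1,2).mean(0).round(),'xy',round(x,1),round(y,1),'size',round(w,1),round(h,1),'long dir deg',round(np.degrees(np.arctan2(e[1],e[0]))%180,1),'R',round(np.hypot(x,y)))
print('orange');blobs((8,150,100),(20,255,255),200,.014)
print('red');blobs((0,150,100),(4,255,255),40,.145);
print('blue head');blobs((100,120,50),(125,255,255),200,.1)
# base grey & details
crop=im[140:235,285:365]; cv2.imwrite('pics/g1.png',cv2.resize(crop,None,fx=6,fy=6,interpolation=cv2.INTER_CUBIC))
s=np.load('/tmp/scene1.npy',allow_pickle=True).item()['pixels']
cv2.imwrite('pics/g2.png',cv2.resize(s[170:330,200:340],None,fx=3.7,fy=3.7,interpolation=cv2.INTER_CUBIC))
a=cv2.resize(im[140:230,285:365],(480,540),interpolation=cv2.INTER_CUBIC)
b=cv2.resize(im[215:300,395:475],(310,330)); 
cv2.imwrite('pics/g1.png',np.hstack([a,cv2.copyMakeBorder(b,0,210,5,5,cv2.BORDER_CONSTANT)]))
```

```text
orange
[429. 330.] xy 308.2 -261.4 size 21.3 128.7 long dir deg 169.0 R 404
[377. 259.] xy 474.4 -138.9 size 127.4 22.1 long dir deg 78.1 R 494
[437. 247.] xy 504.2 -284.1 size 22.0 128.3 long dir deg 157.3 R 579
[421.  93.] xy 884.9 -246.9 size 66.9 86.7 long dir deg 179.6 R 919
red
[ 60. 405.] xy 149.9 540.9 size 16.5 25.5 long dir deg 90.9 R 561
[527. 221.] xy 552.6 -454.1 size 75.1 15.7 long dir deg 73.4 R 715
[326. 183.] xy 632.8 -14.1 size 26.6 21.8 long dir deg 0.6 R 633
blue head
[634. 256.] xy 475.3 -705.2 size 37.2 307.6 long dir deg 177.4 R 850
[437. 153.] xy 713.3 -267.8 size 101.1 18.4 long dir deg 85.2 R 762
[325. 163.] xy 684.8 -11.1 size 76.4 56.9 long dir deg 0.8 R 685
[387.  88.] xy 863.7 -153.4 size 254.2 117.5 long dir deg 89.9 R 877
[225.  20.] xy 1035.7 216.8 size 130.1 313.3 long dir deg 100.4 R 1058
```

View pics/g1.png

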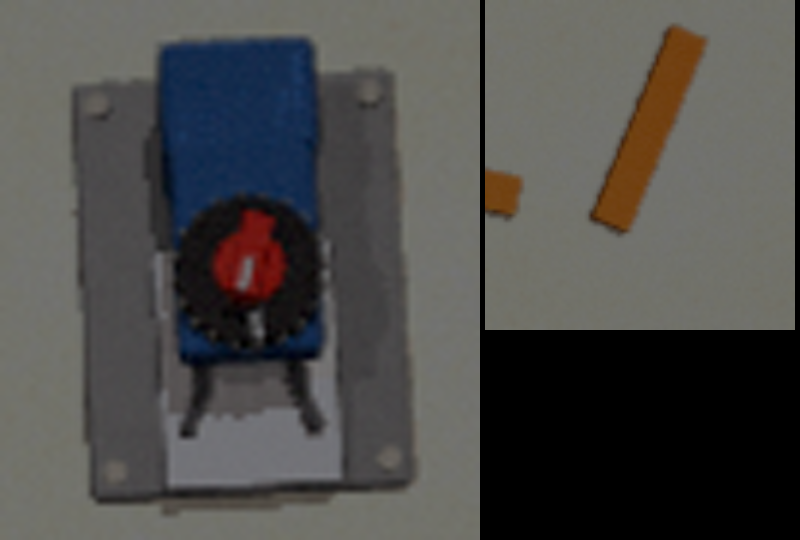

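Candidates are (437,248) at R=579 mm, (377,260) at R=494 and (429,331) at R=404. The tray at (421,95) is not a bar. The crop confirms that (437,248) is a plain orange bar of about 130x24 mm, so I choose that one. I'll go above its robot-side end.

```bash
python3 -m crank '{"steps": [[[0.8,1,0],[0,0,-0.8]],[[0.8,1,0],[0,0,-0.8]],[[0.8,1,0],[0,0,-0.8]],[[0.8,1,0],[0,0,-0.8]],[[0.8,1,0],[0,0,-0.8]],[[0.8,1,0],[0,0,-0.8]],[[0.8,1,0],[0,0,-0.8]],[[0.8,1,0],[0,0,-0.8]],[[0.8,1,0],[0,0,-0.8]],[[0.8,1,0],[0,0,-0.8]]]}' 87 20
python3 - <<'E'
from h import *
c=np.load('/tmp/top1.npy',allow_pickle=True).item()
uv=np.array([[97,103],[370,90],[116,472],[390,457]])/6+[285,140]
P=onz(c,uv,.012)[:,:2]*1000; print(P.round(1))
for a,b in ((2,0),(3,1)): d=P[a]*-1+P[b]; print('yaw',np.degrees(np.arctan2(d[1],d[0])))
E
```

```text
time: 0.93
ee_pos: [0.3941, -0.3428, 0.2224]
eef_rot: [0.981, -0.192, -0.0, -0.0]
ft_force: [0.4, 0.3, 0.5]
width: 0.087
grip_force: 0.0
[[720.6  44.5]
 [727.4 -65.9]
 [570.   34.7]
 [577.4 -74.8]]
yaw 3.7060339846988777
yaw 3.3948057126626323
```

```bash
python3 -m crank '{"steps": [[[0.9,1,-0.5],[0,0,0]],[[0.9,1,-0.5],[0,0,0]],[[0.9,1,-0.5],[0,0,0]],[[0,0,0],[0,0,0]],[[0,0,0],[0,0,0]],[[0,0,0],[0,0,0]]]}' 50
python3 - <<'E'
from h import *
c=cam('wrist'); im=c['pixels']; hsv=cv2.cvtColor(im,cv2.COLOR_BGR2HSV); print(np.round(c['T'],3).tolist())
m=cv2.inRange(hsv,(8,150,60),(20,255,255)); cs,_=cv2.findContours(m,cv2.RETR_EXTERNAL,cv2.CHAIN_APPROX_NONE)
for k in cs:
    if cv2.contourArea(k)<500: continue
    P=onz(c,k.reshape(-1,2),.014)[:,:2]*1000
    (x,y),(w,h),a=cv2.minAreaRect(P.astype(np.float32)); print(x,y,w,h,a, k.reshape(-1,2).min(0),k.reshape(-1,2).max(0))
cv2.imwrite('pics/w1.png',im)
E
```

```text
time: 1.43
ee_pos: [0.4606, -0.2697, 0.1849]
eef_rot: [0.982, -0.191, -0.0, 0.0]
ft_force: [-0.1, -1.0, -0.2]
width: 0.0555
grip_force: 0.0
[[-0.374, 0.894, 0.246, 0.528], [-0.927, -0.361, -0.098, -0.296], [0.001, -0.265, 0.964, 0.347], [0.0, 0.0, 0.0, 1.0]]
296.8039855957031 -261.6767578125 22.72395896911621 52.49943542480469 79.1595687866211 [362 360] [394 410]
474.67041015625 -142.57888793945312 131.08059692382812 25.131986618041992 78.16251373291016 [ 90 230] [249 283]
503.9820861816406 -286.1382141113281 23.052213668823242 128.348876953125 67.20455932617188 [303  69] [334 237]
```

View pics/w1.png

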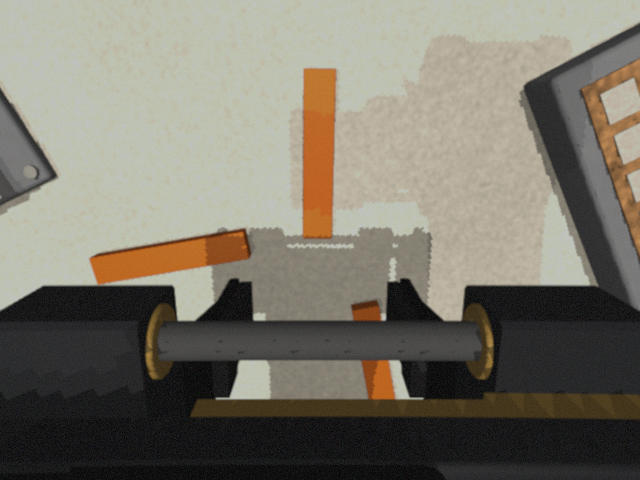

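The wrist view shows the chosen bar at (319,70–237), centred between the fingers and aligned with them. The decoy at (170,255) is clear. Descending.

```bash
python3 -m crank '{"steps": [[[0.08,0.07,-0.9],[0,0,-0.15]],[[0,0,-1],[0,0,0]],[[0,0,-1],[0,0,0]],[[0,0,-1],[0,0,0]],[[0,0,-1],[0,0,0]],[[0,0,-1],[0,0,0]],[[0,0,-0.9],[0,0,0]],[[0,0,-0.4],[0,0,0]],[[0,0,0],[0,0,0]],[[0,0,0],[0,0,0]]]}' 50
```

```text
time: 2.32
ee_pos: [0.463, -0.2684, 0.0057]
eef_rot: [0.98, -0.197, 0.0, 0.0]
ft_force: [0.1, -0.4, 0.2]
width: 0.0498
grip_force: 0.0
```

```bash
python3 -m crank '{"steps": [[[0,0,-0.1],[0,0,0]],[[0,0,0],[0,0,0]],[[0,0,0],[0,0,0]],[[0,0,0],[0,0,0]],[[0,0,0],[0,0,0]],[[0,0,0],[0,0,0]],[[0,0,0],[0,0,0]],[[0,0,0],[0,0,0]]]}' 15 25
```

```text
time: 2.98
ee_pos: [0.4633, -0.2677, 0.0031]
eef_rot: [0.98, -0.197, 0.0, 0.0]
ft_force: [-1.3, 0.3, 6.0]
width: 0.0235
grip_force: 24.9
```

```bash
python3 -m crank '{"steps": [[[0,0,0.5],[0,0,0]],[[0,0,1],[0,0,0]],[[0,0,1],[0,0,0]],[[0,0,1],[0,0,0]],[[-0.2,1,0.5],[0,0,0.5]],[[-0.2,1,0],[0,0,0.6]],[[-0.2,1,0],[0,0,0.6]],[[-0.2,1,0],[0,0,0.6]],[[-0.2,1,0],[0,0,0.6]],[[-0.2,1,0],[0,0,0.6]]]}'
python3 -m crank '{"steps": [[[-0.2,1,0],[0,0,0.6]],[[-0.2,1,0],[0,0,0.6]],[[0,1,0],[0,0,0.6]],[[0,0.6,0],[0,0,0]],[[0,0,0],[0,0,0]],[[0,0,0],[0,0,0]],[[0,0,0],[0,0,0]]]}'
python3 - <<'E'
from h import *
c=cam('wrist'); np.save('/tmp/w2.npy',c,allow_pickle=True); im=c['pixels']; 
t=cam('top'); np.save('/tmp/t2.npy',t,allow_pickle=True)
cv2.imwrite('pics/w2.png',im)
E
```

```text
time: 3.82
ee_pos: [0.4326, -0.1164, 0.1032]
eef_rot: [0.999, -0.044, 0.0, 0.0]
ft_force: [0.4, 0.5, -0.3]
width: 0.0236
grip_force: 24.9
time: 4.4
ee_pos: [0.423, -0.0283, 0.1029]
eef_rot: [0.999, 0.033, 0.0, 0.0]
ft_force: [-1.0, 0.0, -1.2]
width: 0.0238
grip_force: 24.9
```

View pics/w2.png

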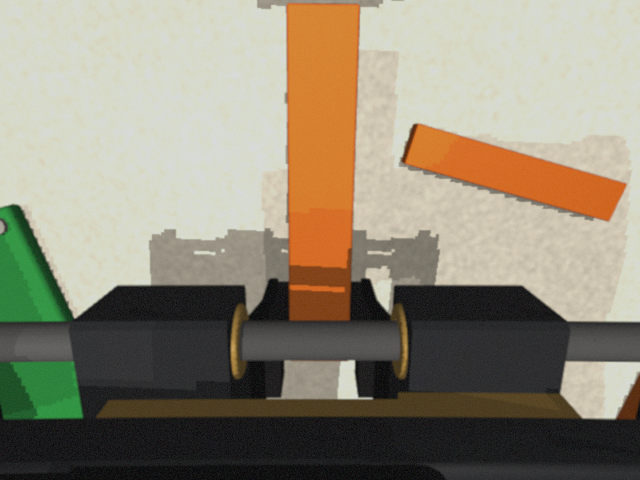

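The wrist view shows the bar held straight, at columns 287–359. The gauge is just out of view at the top. Next I'll measure the bar axis, floor height and rail centre.

Run:
```python
from h import *
w=np.load('/tmp/w2.npy',allow_pickle=True).item()
hsv=cv2.cvtColor(w['pixels'],cv2.COLOR_BGR2HSV); m=cv2.inRange(hsv,(8,150,60),(20,255,255))
L=[];R=[]
for v in range(10,200,5):
    xs=np.where(m[v,270:380])[0]+270; L.append((xs.min(),v)); R.append((xs.max()+1,v))
ab=lambda Q:np.polyfit(Q[:,0],Q[:,1],1)
A=onz(w,L,.114);B=onz(w,R,.114); C=(A+B)/2; p=ab(C); print('bar yaw',np.degrees(np.arctan(p[0])),'y at x=.423,.533',np.polyval(p,[.423,.533]),'width',np.linalg.norm(A-B,axis=1).mean(),'edge yaws',np.degrees(np.arctan([ab(A)[0],ab(B)[0]])))
t=np.load('/tmp/top1.npy',allow_pickle=True).item()
def h(c,u0,u1,v0,v1):
    uu,vv=np.meshgrid(range(u0,u1),range(v0,v1)); P=depthpts(c,np.c_[uu.ravel(),vv.ravel()]); return P
for nm,b in dict(floor=(316,338,211,218),baseL=(301,308,185,205),baseR=(346,350,185,205),tabL=(270,290,170,220),tabF=(310,340,235,250)).items():
    P=h(t,*b); print(nm,np.median(P,0).round(4), P[:,2].std().round(4))
# rails: dark pixels in front of head, on the floor
g=cv2.cvtColor(t['pixels'],cv2.COLOR_BGR2GRAY)
print(g[199:222,308:346])
```

```text
bar yaw 3.0845399402783906 y at x=.423,.533 [-0.0282801  -0.02235248] width 0.023300374456637622 edge yaws [3.07862639 3.09033084]
floor [ 0.5792 -0.018   0.031 ] 0.0033
baseL [0.6285 0.0363 0.0126] 0.0028
baseR [ 0.6293 -0.0677  0.012 ] 0.1536
tabL [6.297e-01 9.600e-02 2.000e-04] 0.0763
tabF [ 5.155e-01 -1.330e-02  2.000e-04] 0.1135
[[ 75  73  69  58  87  83  74  11  23  11  16  15  12  15  12   9   8  16
   15  17  16   7   7  13  12   4   8  10   9  28  75 113 105  52  64  64
   65  66]
 [ 74  74  69  55  87  83  78  42  23   7   6  13  14  25  33  32  35  36
   34  38  48  48  51  47  33  17  17  45  88 105 108 113 105  60  63  65
   65  66]
 [ 75  76  69  53  88  83  82  82  69  23  17  25  46  61  62  63  61  64
   65  62  60  65  63  62  48  13  22  33  77 112 114 113 104  61  65  63
   65  62]
 [ 75  75  70  51  87  82  83  83  77  38  21  31  50  64  66  64  65  67
   66  63  64  67  66  64  51  26  24  35  72 111 112 112 102  52  64  65
   64  63]
 [ 74  76  69  58  84  85  83  85  76  36  28  30  54  78  68  63  65  66
   67  64  66  81  82  74  44  26  25  34  73 114 115 
[... 2193 characters left out ...]
 114 115 115 114 114 115 115 115 114 114 103  51  66
   72  73]
 [ 75  72  75  68  71 113 114 114 115 114 114 114 113 114 114 115 114 116
  114 113 115 115 116 115 115 113 116 114 116 113 115 113 115 104  58  66
   71  73]
 [ 74  74  75  69  70 115 115 115 113 115 113 114 115 115 113 114 114 114
  114 115 113 113 114 114 117 115 115 115 114 115 115 114 115 106  63  67
   73  73]
 [ 73  75  74  67  67 115 113 115 114 115 116 114 115 114 113 114 114 113
  109  97  95  91  87  75  70  66  61  57  57  59  54  56  53  54  54  54
   58  59]
 [ 73  72  74  68  48  68  61  59  57  58  56  53  52  53  60  59  58  56
   56  48  49  47  44  38  33  34  29  25  32  36  32  34  35  40  42  38
   42  43]]
```

```bash
python3 -m crank '{"steps": [[[0,0,-0.9],[0,0,0.1]],[[0,0,-0.9],[0,0,0]],[[0,0,-0.84],[0,0,0]],[[0.6,0.035,0],[0,0,0]],[[0.6,0.035,0],[0,0,0]],[[0.6,0.035,0],[0,0,0]],[[0.6,0.035,0],[0,0,0]],[[0,0,0],[0,0,0]],[[0,0,0],[0,0,0]]]}'
python3 - <<'E'
from h import *
s=cam('scene'); im=s['pixels']; t=cam('top')
a=cv2.resize(im[220:330,220:340],(480,440),interpolation=cv2.INTER_CUBIC); b=cv2.resize(t['pixels'][180:260,290:350],(318,424),interpolation=cv2.INTER_CUBIC)
cv2.imwrite('pics/ins.png',np.hstack([a,cv2.copyMakeBorder(b,0,16,2,0,cv2.BORDER_CONSTANT)]))
w=cam('wrist'); cv2.imwrite('pics/w3.png',w['pixels'])
E
```

```text
time: 5.25
ee_pos: [0.483, -0.0245, 0.0363]
eef_rot: [0.999, 0.037, -0.0, -0.0]
ft_force: [-0.5, -0.6, -0.3]
width: 0.0237
grip_force: 24.9
```

View pics/w3.png

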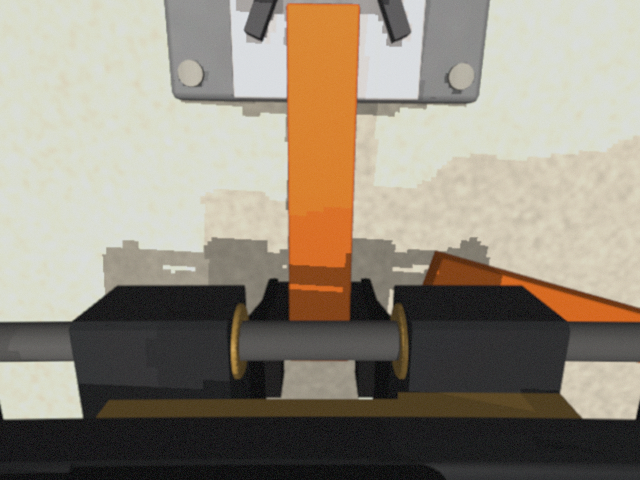

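The wrist view shows the bar tip between the flared rails, whose tips are at (257,35) and (400,35). The bar's centre is at column 323.5 and the flare's at about 328, so the bar sits about 1.5 mm to the left. I'll correct that and advance.

```bash
python3 -m crank '{"steps": [[[0,-0.05,0],[0,0,0]],[[0.4,0.024,0],[0,0,0]],[[0.4,0.024,0],[0,0,0]],[[0.4,0.024,0],[0,0,0]],[[0.4,0.024,0],[0,0,0]],[[0.3,0.018,0],[0,0,0]],[[0,0,0],[0,0,0]]]}'
```

```text
time: 5.98
ee_pos: [0.5323, -0.022, 0.0365]
eef_rot: [0.999, 0.038, 0.0, -0.0]
ft_force: [-1.1, 0.6, -0.8]
width: 0.0237
grip_force: 24.9
```

```bash
python3 -m crank '{"steps": [[[0,0,-0.04],[0,0,0]],[[0,0,-0.04],[0,0,0]],[[0,0,0],[0,0,0]]]}'; python3 -m crank '{"steps": [[[0.1,0.006,0],[0,0,0]],[[0.1,0.006,0],[0,0,0]],[[0,0,0],[0,0,0]]]}'
python3 -m crank '{"steps": [[[0.08,0.005,0],[0,0,0]],[[0,0,0],[0,0,0]],[[0,0,0],[0,0,0]]]}'
```

```text
time: 6.23
ee_pos: [0.5299, -0.0225, 0.0342]
eef_rot: [0.999, 0.037, -0.0, 0.0]
ft_force: [-0.2, -0.1, -0.5]
width: 0.024
grip_force: 24.9
time: 6.48
ee_pos: [0.536, -0.0222, 0.0348]
eef_rot: [0.999, 0.037, 0.0, 0.0]
ft_force: [0.2, -0.5, -0.2]
width: 0.0235
grip_force: 24.9
time: 6.73
ee_pos: [0.5376, -0.022, 0.0346]
eef_rot: [0.999, 0.037, 0.0, 0.0]
ft_force: [-0.1, 0.6, -0.3]
width: 0.0236
grip_force: 24.9
```

```bash
for i in 1 2 3; do python3 -m crank '{"steps": [[[0.06,0.004,0],[0,0,0]],[[0,0,0],[0,0,0]]]}' | egrep 'pos|force'; done; python3 -m crank '{"steps": [[[0,0,-0.04],[0,0,0]],[[0,0,0],[0,0,0]]]}'| egrep 'pos|force'
```

```text
ee_pos: [0.5392, -0.0219, 0.0346]
ft_force: [-0.2, 1.0, -0.4]
grip_force: 24.9
ee_pos: [0.5408, -0.0218, 0.0346]
ft_force: [0.2, -0.5, -1.0]
grip_force: 24.9
ee_pos: [0.5418, -0.0217, 0.0344]
ft_force: [-2.4, 0.7, -0.6]
grip_force: 24.9
ee_pos: [0.5418, -0.0217, 0.0336]
ft_force: [-3.4, -0.6, 3.4]
grip_force: 24.9
```

Contact with both the stop (−x force) and the floor. I'll press a little more to confirm.

```bash
for i in 1 2; do python3 -m crank '{"steps": [[[0.04,0.002,0],[0,0,0]],[[0,0,0],[0,0,0]]]}' | egrep 'pos|ft_force'; done
```

```text
ee_pos: [0.5419, -0.0218, 0.0336]
ft_force: [-8.4, -0.6, 9.2]
ee_pos: [0.5419, -0.0218, 0.0335]
ft_force: [-13.9, -1.5, 12.7]
```

```bash
python3 -m crank '{"steps": [[[0,0,0],[0,0,0]],[[0,0,0],[0,0,0]],[[0,0,0],[0,0,0]],[[0,0,0],[0,0,0]]]}' 45; python3 -m crank '{"steps": [[[0,0,0.3],[0,0,0]],[[0,0,0.6],[0,0,0]],[[0,0,1],[0,0,0]],[[0,0,1],[0,0,0]],[[0,0,1],[0,0,0]],[[-0.5,0,1],[0,0,0]],[[-1,0,1],[0,0,0]],[[-1,0,0.5],[0,0,0]],[[0,0,0],[0,0,0]],[[0,0,0],[0,0,0]]]}'
python3 - <<'E'
from h import *
w=cam('wrist'); np.save('/tmp/w4.npy',w,allow_pickle=True); cv2.imwrite('pics/w4.png',w['pixels'])
E
```

```text
time: 8.07
ee_pos: [0.5444, -0.0216, 0.0337]
eef_rot: [0.999, 0.037, 0.0, 0.0]
ft_force: [-0.3, 0.1, 0.7]
width: 0.0415
grip_force: 0.0
time: 8.9
ee_pos: [0.4817, -0.0219, 0.1951]
eef_rot: [0.999, 0.037, 0.001, 0.001]
ft_force: [0.1, 1.2, 0.0]
width: 0.0454
grip_force: 0.0
```

View pics/w4.png

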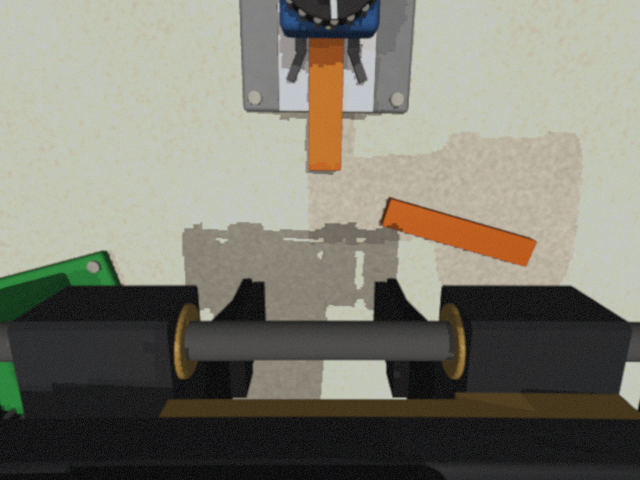

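The wrist view shows the bar in the channel, its outer end at (325,168) overhanging the base edge at row 112. The rails, at (297,60) and (356,60), lie either side of it. I'll check the overhang and step back to see the red knob.

```bash
python3 -m crank '{"steps": [[[-1,0,1],[0,0,0]],[[-1,0,1],[0,0,0]],[[-0.6,0,0],[0,0,0]],[[0,0,0],[0,0,0]],[[0,0,0],[0,0,0]],[[0,0,0],[0,0,0]]]}'
python3 - <<'E'
from h import *
w=np.load('/tmp/w4.npy',allow_pickle=True).item()
hsv=cv2.cvtColor(w['pixels'],cv2.COLOR_BGR2HSV); m=cv2.inRange(hsv,(8,150,60),(20,255,255)); m[:,370:]=0;m[:,:280]=0
k=max(cv2.findContours(m,0,1)[0],key=cv2.contourArea); P=onz(w,k.reshape(-1,2),.045)*1000; i=P[:,0].argsort()[:5]; print('bar front end',P[i].mean(0).round(1)); 
print('floor edge',onz(w,[[325,112]],.031)*1000, 'base screws', onz(w,[[254,97],[398,99]],.012)*1000)
c=cam('wrist'); np.save('/tmp/w5.npy',c,allow_pickle=True); im=c['pixels']; hsv=cv2.cvtColor(im,cv2.COLOR_BGR2HSV)
m=cv2.inRange(hsv,(0,150,60),(6,255,255))|cv2.inRange(hsv,(174,150,60),(180,255,255))
for k in cv2.findContours(m,0,1)[0]:
    if cv2.contourArea(k)>100: print(cv2.boundingRect(k),cv2.contourArea(k))
cv2.imwrite('pics/w5.png',cv2.resize(im[0:240,200:460],(780,720))[:600])
E
```

```text
time: 9.45
ee_pos: [0.4171, -0.0216, 0.2428]
eef_rot: [0.999, 0.037, -0.001, -0.0]
ft_force: [-0.1, 0.3, 0.2]
width: 0.0448
grip_force: 0.0
bar front end [521.5 -13.1  45. ]
floor edge [[562.61088065 -20.46813515  31.        ]] base screws [[570.02442349  35.12812032  12.        ]
 [576.88503149 -76.59887773  12.        ]]
```

View pics/w5.png

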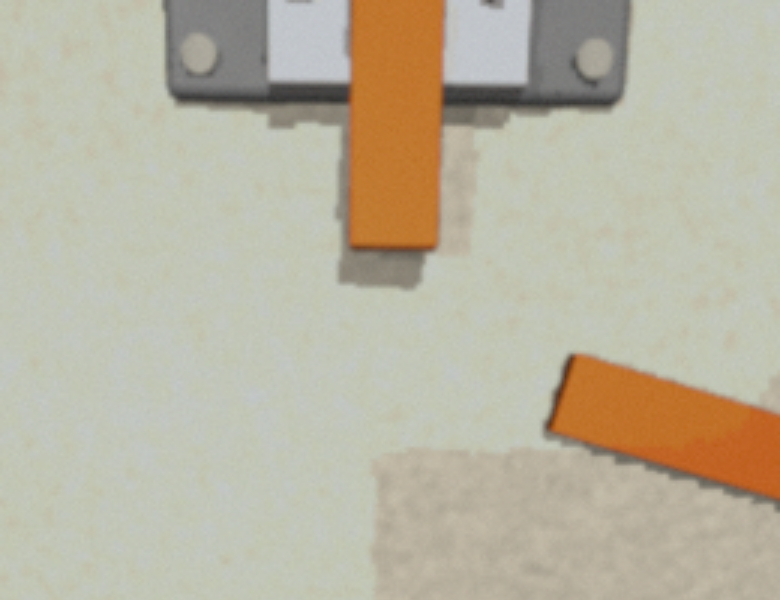

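The close view again shows the bar straight between the rails, with about 41 mm of overhang measured against 42 mm when home. The camera looks backwards, so I'll move forward to see the knob.

```bash
python3 -m crank '{"steps": [[[1,0.06,0],[0,0,0]],[[1,0.06,0],[0,0,0]],[[1,0.06,0],[0,0,0]],[[1,0.06,0],[0,0,0]],[[1,0.06,0],[0,0,0]],[[0,0,0],[0,0,0]],[[0,0,0],[0,0,0]],[[0,0,0],[0,0,0]]]}'
python3 - <<'E'
from h import *
c=cam('wrist'); np.save('/tmp/w6.npy',c,allow_pickle=True); im=c['pixels']; hsv=cv2.cvtColor(im,cv2.COLOR_BGR2HSV)
m=cv2.inRange(hsv,(0,150,60),(6,255,255))|cv2.inRange(hsv,(174,150,60),(180,255,255))
for k in cv2.findContours(m,0,1)[0]:
    if cv2.contourArea(k)>100: print(cv2.boundingRect(k),cv2.contourArea(k)); x,y,w,h=cv2.boundingRect(k)
print(np.median(depthpts(c,[(u,v) for u in range(x+w//2-2,x+w//2+2) for v in range(y+h//2-2,y+h//2+2)]),0))
x0=max(x+w//2-60,0);y0=max(y+h//2-60,0); print(x0,y0)
cv2.imwrite('pics/w6.png',cv2.resize(im[y0:y0+120,x0:x0+120],(600,600),interpolation=cv2.INTER_CUBIC))
E
```

```text
time: 10.17
ee_pos: [0.5413, -0.0139, 0.2426]
eef_rot: [0.999, 0.038, -0.001, -0.0]
ft_force: [-0.9, -0.5, -0.4]
width: 0.0453
grip_force: 0.0
(314, 60, 42, 58) 1661.5
[ 0.63321272 -0.01567281  0.14542422]
275 29
```

View pics/w6.png

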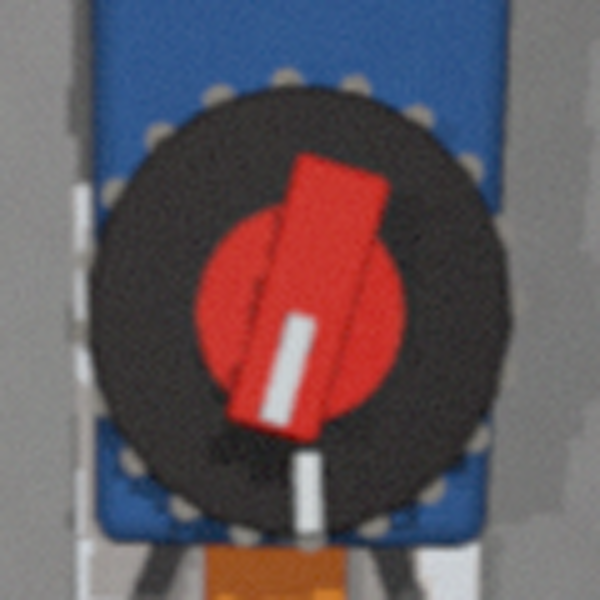

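The close crop shows the red grip bar with top corners at (303,152), (390,182), (318,440) and (228,415). The white line points to the front, and the coarse mark is at (308,490).

Run:
```python
from h import *
c=np.load('/tmp/w6.npy',allow_pickle=True).item()
P=onz(c,np.array([[303,152],[390,182],[318,440],[228,415]])/5+[275,29],.145)[:,:2]*1000
d=(P[0]+P[1]-P[2]-P[3])/2; print(P.round(1),P.mean(0),'len',np.linalg.norm(d),'dir',np.degrees(np.arctan2(d[1],d[0])))
print('outer',onz(c,np.array([[300,310]])/5+[275,29],.116)*1000, 'mark',onz(c,np.array([[308,490]])/5+[275,29],.116)*1000)
```

```text
[[648.8 -15. ]
 [646.4 -25.2]
 [617.6 -19.5]
 [619.7  -8.6]] [633.11656079 -17.07438982] len 29.548163430576196 dir -11.782622214632454
outer [[633.89632659 -16.96924271 116.        ]] mark [[611.64860237 -19.95298535 116.        ]]
```

```bash
python3 -m crank '{"steps": [[[0.9,-0.03,0],[0,0,-0.8]],[[0.9,-0.03,0],[0,0,-0.8]],[[0.9,-0.03,0],[0,0,-0.8]],[[0.9,-0.03,0],[0,0,-0.8]],[[0.09,0,-0.8],[0,0,0]],[[0,0,-0.8],[0,0,0]],[[0,0,-0.8],[0,0,0]],[[0,0,-0.8],[0,0,0]],[[0,0,0],[0,0,0]],[[0,0,0],[0,0,0]]]}' 45 50
python3 -c "
from h import *
s=monitor.read_state(); print(s['joint_positions'].round(2),s['torque'],s['ee_pos'],s['eef_rot'])"
```

```text
time: 11.05
ee_pos: [0.6329, -0.0174, 0.1635]
eef_rot: [0.995, -0.102, -0.001, 0.0]
ft_force: [-0.2, -0.8, 0.9]
width: 0.0452
grip_force: 0.0
[ 0.34  0.44 -0.51  1.49  0.22  1.27 -1.97] [0.01278892 0.02768986 0.03093423] [ 0.63293518 -0.01740604  0.16354749] [ 9.94772554e-01 -1.02112789e-01 -6.88221306e-04  2.66120133e-04]
```

Clockwise runs joint 7 down towards its limit: it is at −1.97, with about 36° left. A half turn the other way gives the same grasp with more room, so I'll lift slightly and turn +180°.

```bash
R='x'; python3 -m crank '{"steps": [[[0,0,0.6],[0,0,1]],[[0,0,0.6],[0,0,1]],[[0,0,0],[0,0,1]],[[0,0,0],[0,0,1]],[[0,0,0],[0,0,1]],[[0,0,0],[0,0,1]],[[0,0,0],[0,0,1]],[[0,0,0],[0,0,1]],[[0,0,0],[0,0,1]],[[0,0,0],[0,0,1]]]}' | grep -v torque
python3 -m crank '{"steps": [[[0,0,0],[0,0,1]],[[0,0,0],[0,0,1]],[[0,0,0],[0,0,1]],[[0,0,0],[0,0,1]],[[0,0,0],[0,0,1]],[[0,0,0],[0,0,1]],[[0,0,0],[0,0,1]],[[0,0,0],[0,0,1]],[[0,0,0],[0,0,1]],[[0,0,0],[0,0,1]]]}' | egrep pos
python3 -m crank '{"steps": [[[0,0,0],[0,0,1]],[[0,0,0],[0,0,1]],[[0,0,0],[0,0,1]],[[0,0,0],[0,0,1]],[[0,0,0],[0,0,1]],[[0,0,0],[0,0,1]],[[0,0,0],[0,0,1]],[[0,0,0],[0,0,1]],[[0,0,0],[0,0,1]],[[0,0,0],[0,0,1]]]}' | egrep pos
python3 -m crank '{"steps": [[[0,0,0],[0,0,1]],[[0,0,0],[0,0,1]],[[0,0,0],[0,0,1]],[[0,0,0],[0,0,1]],[[0,0,0],[0,0,1]],[[0,0,0],[0,0,1]],[[0,0,0],[0,0,0]],[[0,0,0],[0,0,0]]]}'
python3 -c "
from h import *
s=monitor.read_state(); print(s['joint_positions'].round(2),s['torque'],s['ee_pos'],s['eef_rot'])"
```

```text
time: 11.88
ee_pos: [0.6343, -0.0172, 0.196]
eef_rot: [0.944, 0.33, 0.001, 0.001]
ft_force: [0.1, -0.5, -0.9]
width: 0.045
grip_force: 0.0
ee_pos: [0.6343, -0.0173, 0.1959]
ee_pos: [0.6343, -0.0175, 0.1959]
time: 14.22
ee_pos: [0.6342, -0.0174, 0.195]
eef_rot: [0.104, 0.995, -0.0, 0.001]
ft_force: [0.0, -0.4, -0.7]
width: 0.0452
grip_force: 0.0
[ 0.69  0.59 -1.07  1.43  0.51  1.42  0.99] [ 0.00924633 -0.14392666  0.02797359] [ 0.63416112 -0.01743855  0.19501849] [ 1.03721727e-01  9.94606007e-01 -1.18166184e-04  8.25031466e-04]
```

```bash
python3 -m crank '{"steps": [[[-0.02,0.02,-0.6],[0,0,0]],[[0,0,-0.6],[0,0,0]],[[0,0,-0.6],[0,0,0]],[[0,0,-0.6],[0,0,0]],[[0,0,-0.3],[0,0,0]],[[0,0,0],[0,0,0]],[[0,0,0],[0,0,0]],[[0,0,0],[0,0,0]]]}' 30 
python3 -m crank '{"steps": [[[0,0,0],[0,0,0]],[[0,0,0],[0,0,0]],[[0,0,0],[0,0,0]],[[0,0,0],[0,0,0]],[[0,0,0],[0,0,0]],[[0,0,0],[0,0,0]]]}' 5 40
python3 -c "
from h import *
s=monitor.read_state(); print(s['joint_positions'].round(2),s['torque'])"
```

```text
time: 14.88
ee_pos: [0.6337, -0.0164, 0.1267]
eef_rot: [0.102, 0.995, 0.0, 0.0]
ft_force: [0.1, -0.3, 0.1]
width: 0.0298
grip_force: 0.0
time: 15.38
ee_pos: [0.6334, -0.0167, 0.1264]
eef_rot: [0.102, 0.995, -0.0, 0.0]
ft_force: [-1.5, -0.6, 2.3]
width: 0.0107
grip_force: 40.0
[ 0.68  0.64 -1.04  1.51  0.56  1.31  0.95] [ 0.00377887 -0.01517879 -0.07377601]
```

```bash
cat > st.py <<'E'
from h import *
s=monitor.read_state(); q=s['eef_rot']; print('t',round(s['time'],2),'yaw',round(np.degrees(2*np.arctan2(q[1],q[0]))-180,2),'Tz',s['torque'].round(3),'F',s['ft_force'].round(1),'xy',s['ee_pos'].round(4),s['width'].round(4))
E
python3 -m crank '{"steps": [[[0,0,0],[0,0,-0.5]],[[0,0,0],[0,0,-0.5]],[[0,0,0],[0,0,-0.5]],[[0,0,0],[0,0,-0.5]],[[0,0,0],[0,0,0]]]}' >/dev/null; python3 st.py
python3 -m crank '{"steps": [[[0,0,0],[0,0,-0.5]],[[0,0,0],[0,0,-0.5]],[[0,0,0],[0,0,-0.5]],[[0,0,0],[0,0,-0.5]],[[0,0,0],[0,0,0]]]}' >/dev/null; python3 st.py
```

```text
Traceback (most recent call last):
  File "st.py", line 2, in <module>
    s=monitor.read_state(); q=s['eef_rot']; print('t',round(s['time'],2),'yaw',round(np.degrees(2*np.arctan2(q[1],q[0]))-180,2),'Tz',s['torque'].round(3),'F',s['ft_force'].round(1),'xy',s['ee_pos'].round(4),s['width'].round(4))
                                                                                                                                                                                                               ^^^^^^^^^^^^^^^^
AttributeError: 'float' object has no attribute 'round'
Traceback (most recent call last):
  File "st.py", line 2, in <module>
    s=monitor.read_state(); q=s['eef_rot']; print('t',round(s['time'],2),'yaw',round(np.degrees(2*np.arctan2(q[1],q[0]))-180,2),'Tz',s['torque'].round(3),'F',s['ft_force'].round(1),'xy',s['ee_pos'].round(4),s['width'].round(4))
                                                                                                                                                                                                               ^^^^^^^^^^^^^^^^
AttributeError: 'float' object has no attribute 'round'
```

```bash
sed -i "s/s\['width'\].round(4)/round(s['width'],4)/" st.py; python3 st.py
python3 -m crank '{"steps": [[[0,0,0],[0,0,-0.3]],[[0,0,0],[0,0,-0.3]],[[0,0,0],[0,0,0]]]}' >/dev/null; python3 st.py
```

```text
t 16.22 yaw -31.76 Tz [-0.307  0.139  0.005] F [-1.4 -1.5  4.3] xy [ 0.6334 -0.0169  0.1264] 0.0109
t 16.47 yaw -34.78 Tz [-0.369  0.232 -0.03 ] F [-2.6 -1.3  5.4] xy [ 0.6334 -0.0169  0.1264] 0.0104
```

```bash
sed -i "s/^s=.*print(/s=monitor.read_state(); q=s['eef_rot']; print('J7',round(s['joint_torque'][6],3),/" st.py
for i in 1 2 3 4; do python3 -m crank '{"steps": [[[0,0,0],[0,0,-0.2]]]}' >/dev/null; python3 st.py; done; python3 -m crank '{"steps": [[[0,0,0],[0,0,0]]]}' >/dev/null; python3 st.py;python3 -m crank '{"steps": [[[0,0,0],[0,0,0]]]}' >/dev/null; python3 st.py
```

```text
J7 0.52 t 16.55 yaw -35.66 Tz [-0.401  0.232  0.104] F [-1.5 -1.3  5.9] xy [ 0.6334 -0.0169  0.1264] 0.0107
J7 0.367 t 16.63 yaw -36.71 Tz [-0.42   0.277  0.105] F [-1.2 -2.2  6.3] xy [ 0.6334 -0.0169  0.1263] 0.0108
J7 0.308 t 16.72 yaw -37.72 Tz [-0.452  0.299  0.123] F [-2.2 -2.5  5.4] xy [ 0.6334 -0.0169  0.1264] 0.0108
J7 0.303 t 16.8 yaw -38.72 Tz [-0.432  0.317  0.115] F [-1.5 -1.3  5.6] xy [ 0.6333 -0.0169  0.1263] 0.0109
J7 -0.415 t 16.88 yaw -38.74 Tz [-0.376  0.256  0.019] F [-1.9 -1.8  5.2] xy [ 0.6334 -0.0169  0.1263] 0.0105
J7 -0.095 t 16.97 yaw -38.68 Tz [-0.372  0.272  0.024] F [-1.8 -1.5  6.3] xy [ 0.6334 -0.0169  0.1264] 0.011
```

Moving torque is about 0.115 N m, which is free friction. I'll continue in 1° steps, watching for a rise towards about 0.24 N m (6 N).

```bash
for i in 1 2 3; do python3 -m crank '{"steps": [[[0,0,0],[0,0,-0.2]]]}' >/dev/null; python3 st.py|cut -c1-65; done
```

```text
J7 0.644 t 17.05 yaw -39.66 Tz [-0.412  0.295  0.095] F [-2.4 -1.
J7 0.38 t 17.13 yaw -40.71 Tz [-0.424  0.315  0.145] F [-2.6 -2.1
J7 0.31 t 17.22 yaw -41.72 Tz [-0.455  0.373  0.127] F [-1.8 -1.5
```

```bash
for i in 1 2 3; do python3 -m crank '{"steps": [[[0,0,0],[0,0,-0.2]]]}' >/dev/null; python3 st.py|cut -c1-65; done
```

```text
J7 0.303 t 17.3 yaw -42.72 Tz [-0.499  0.323  0.111] F [-2.3 -2.7
J7 0.302 t 17.38 yaw -43.71 Tz [-0.442  0.335  0.11 ] F [-2.  -1.
J7 0.302 t 17.47 yaw -44.72 Tz [-0.427  0.378  0.101] F [-2.6 -1.
```

```bash
for i in 1 2 3; do python3 -m crank '{"steps": [[[0,0,0],[0,0,-0.2]]]}' >/dev/null; python3 st.py|cut -c1-65; done
```

```text
J7 0.302 t 17.55 yaw -45.72 Tz [-0.428  0.357  0.067] F [-2.2 -1.
J7 0.302 t 17.63 yaw -46.72 Tz [-0.446  0.377  0.101] F [-2.  -2.
J7 0.302 t 17.72 yaw -47.72 Tz [-0.464  0.359  0.106] F [-2.7 -1.
```

```bash
python3 st.py; for i in 1 2; do python3 -m crank '{"steps": [[[0,0,0],[0,0,-0.2]]]}' >/dev/null; python3 st.py|cut -c1-65; done
```

```text
J7 0.302 t 17.72 yaw -47.72 Tz [-0.464  0.359  0.106] F [-2.7 -1.5  5.2] xy [ 0.6333 -0.0169  0.1263] 0.0109
J7 0.302 t 17.8 yaw -48.72 Tz [-0.452  0.376  0.087] F [-1.9 -1. 
J7 0.302 t 17.88 yaw -49.72 Tz [-0.516  0.378  0.126] F [-2.6 -2.
```

```bash
for i in 1 2 3; do python3 -m crank '{"steps": [[[0,0,0],[0,0,-0.2]]]}' >/dev/null; python3 st.py|cut -c1-65; done
```

```text
J7 0.303 t 17.97 yaw -50.72 Tz [-0.517  0.4    0.13 ] F [-2.  -1.
J7 0.303 t 18.05 yaw -51.72 Tz [-0.429  0.408  0.134] F [-2.8 -1.
J7 0.211 t 18.13 yaw -52.72 Tz [-0.499  0.391  0.267] F [-2.8 -1.
```

```bash
for i in 1 2 3; do python3 -m crank '{"steps": [[[0,0,0],[0,0,0]]]}' >/dev/null; python3 st.py|cut -c1-65; done
```

```text
J7 -0.579 t 18.22 yaw -52.73 Tz [-0.506  0.389  0.19 ] F [-2.6 -2
J7 -0.246 t 18.3 yaw -52.67 Tz [-0.553  0.375  0.152] F [-2.6 -1.
J7 -0.173 t 18.38 yaw -52.67 Tz [-0.455  0.399  0.109] F [-2.3 -2
```

```bash
python3 -m crank '{"steps": [[[0,0,0],[0,0,-0.05]]]}' >/dev/null; python3 st.py|cut -c1-65; for i in 1 2; do python3 -m crank '{"steps": [[[0,0,0],[0,0,0]]]}' >/dev/null; python3 st.py|cut -c1-65; done
```

```text
J7 -0.08 t 18.47 yaw -52.91 Tz [-0.554  0.398  0.275] F [-2.1 -3.
J7 -0.347 t 18.55 yaw -52.92 Tz [-0.505  0.43   0.284] F [-3.  -2
J7 -0.28 t 18.63 yaw -52.9 Tz [-0.483  0.393  0.265] F [-1.8 -1.9
```

Moving torque is about 0.275 N m, so the foot is pressing at roughly 7 N. The knob should relax to about 6 N once released. Letting go and lifting straight up.

```bash
python3 -m crank '{"steps": [[[0,0,0],[0,0,0]],[[0,0,0],[0,0,0]],[[0,0,0],[0,0,0]],[[0,0,0],[0,0,0]],[[0,0,0],[0,0,0]],[[0,0,0],[0,0,0]]]}' 35
python3 -m crank '{"steps": [[[0,0,0.4],[0,0,0]],[[0,0,0.8],[0,0,0]],[[0,0,0.8],[0,0,0]],[[0,0,0.8],[0,0,0]],[[0,0,0.8],[0,0,0]],[[-1,0,0],[0,0,0]],[[-1,0,0],[0,0,0]],[[-1,0,0],[0,0,0]],[[-1,0,0],[0,0,0]],[[0,0,0],[0,0,0]]]}'
python3 -m crank '{"steps": [[[-1,0,0.3],[0,0,0]],[[-1,0,0.3],[0,0,0]],[[-0.5,-1,0],[0,0,0]],[[0,-1,0],[0,0,0]],[[0,-1,0],[0,0,0]],[[0,-1,0],[0,0,0]],[[0,-1,0],[0,0,0]],[[0,-1,0],[0,0,0]],[[0,0,0],[0,0,0]],[[0,0,0],[0,0,0]]]}'
python3 - <<'E'
from h import *
t=cam('top'); s=cam('scene')
a=cv2.resize(t['pixels'][140:240,285:365],(440,550),interpolation=cv2.INTER_CUBIC); b=cv2.resize(s['pixels'][235:325,240:330],(360,360),interpolation=cv2.INTER_CUBIC)
cv2.imwrite('pics/end.png',np.hstack([a,cv2.copyMakeBorder(b,0,190,0,0,cv2.BORDER_CONSTANT)]))
E
```

```text
time: 19.13
ee_pos: [0.6332, -0.0165, 0.1259]
eef_rot: [0.446, 0.895, 0.0, -0.0]
ft_force: [0.7, 0.4, 0.7]
width: 0.034
grip_force: 0.0
time: 19.97
ee_pos: [0.5302, -0.0162, 0.2167]
eef_rot: [0.445, 0.895, -0.001, 0.0]
ft_force: [-0.4, 0.7, -0.0]
width: 0.035
grip_force: 0.0
time: 20.8
ee_pos: [0.4709, -0.1676, 0.2315]
eef_rot: [0.447, 0.895, 0.0, 0.0]
ft_force: [0.1, 1.3, 0.6]
width: 0.0353
grip_force: 0.0
```

View pics/end.png

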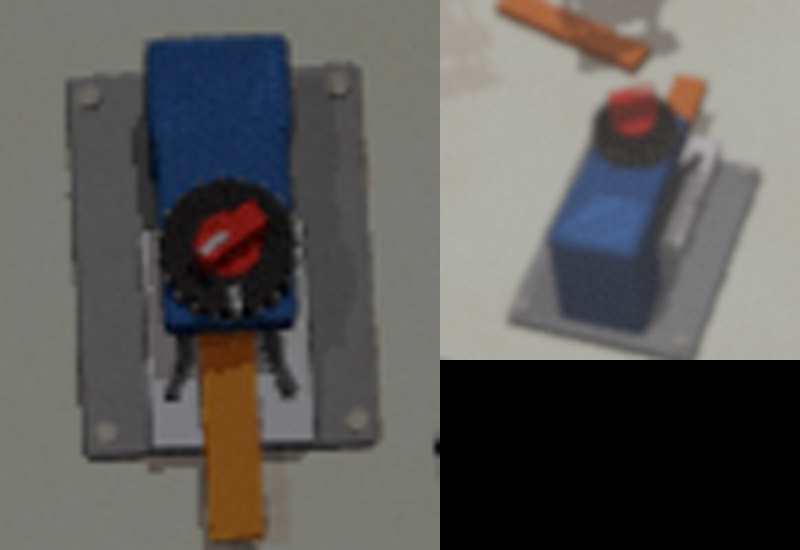

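The final view shows the bar home in the channel, with its outer end at (235,535). The red knob is turned to about −53° and holding. The coarse mark at (236,298) is unmoved and the robot is clear.

```bash
python3 -c "
from h import *
print(ticket.close_job())"
```

```text
the job is handed in; nothing more can be done
None
```

The test bar is home against the stop, the foot holds it at about 6–7 N (estimated from wrist torque), the black outer knob is unmoved in the pictures, and the job was handed in at about 21 s; no verdict was returned.

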